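# Set the round-bottomed pigment mortar level in its ring stand

### The arm

A 6-joint arm with a two-finger parallel gripper is mounted at the origin on the work surface. World frame = base frame: x ahead of the robot, y to its left, z up, the work surface at z = 0. Lengths are in m, angles in rad, forces in N, time in s.
With the tool pointing down it reaches from about 0.375 to 0.975 m from the base axis. Payload 3.8 kg.
Tool frame: the origin (TCP) lies between the finger pads; the fingertips stand 25 mm ahead of it and the grasp point (between the pads) lies 6 mm ahead of it; z points along the fingers, y is the line along which they close (so a half turn about z gives the same grasp; the last joint's range is limited). The gripper opens to 85 mm and grips with 20 to 120 N. Pads are 22 mm wide; open, the fingers measure 114 mm over their backs; the gripper's body (76 mm by 85 mm) begins 54 mm behind the grasp point. The pads swing forward as they close: fully open they stand 13 mm farther back than shut.
Start: joints at [1.245, 0.264, 1.604, -0, 1.274, -0.037], TCP at [0.192, 0.647, 0.256] pointing down, gripper open.
Joint ranges: [-2.63, 2.63], [-0.94, 2.18], [0.31, 2.57], [-1.31, 4.45], [0, 2.66], [-2.55, 2.55]. Speed limits (rad/s): [2.57, 2.57, 3.14, 3.14, 3.14, 3.14].

### API

Orientations are given as [roll, pitch, yaw] about the fixed x, y, z axes, in that order (R = Rz(yaw) Ry(pitch) Rx(roll)).
In Python, from station import arm, vision, job gives the robot as it stands. The module is installed in compiled form; this text tells all that it offers.
- The arm moves only by the tool drive_tool, never from a script. Its arguments are lists of equal length, an entry for each row: "twist": the turn, a rotation vector about the tool's x, y, z in units of 5 degrees (1.0 is 5 degrees), a list of three; "linear": the shift along the tool's x, y, z in mm, a list of three; "hand": the opening, from 0 (shut) to 1 (fully open). In form: {"twist": [[ax, ay, az], ...], "linear": [[tx, ty, tz], ...], "hand": [hand, ...]}. A call has 1 to 8 rows; each row shifts and turns the commanded pose from where the row before left it, along the tool's axes as they then stand; what a row does not reach is not made up. A row lasts 1/12 s, in which the tool goes at most 41.7 mm and 7.16 degrees, less where a joint would pass 70% of its speed; a pose out of reach is approached as far as the arm can. A call is refused whole if a number of a shift passes 41.7 or a number of a turn 1, either way. A call with a gripper value outside its range is refused whole. The fingers move at their own pace and stop on an object; "newtons" is the grip in N (left out, the last holds). Time passes only in rows, so rows that do not move let the fingers close. It gives the time, the measured TCP pose, the force, the opening and the grip force at its end, in the units of the state.
- arm.observe(): the state, without advancing time (a new reading comes with each control period).
- vision.snapshot(name): name is "scene" or "side" or "wrist"; returns the picture (420x560x3 uint8, blue, green, red); there is no depth.
- vision.camera_info(name): a dict with "fx", "fy", "cx", "cy" (pixels), "k1" (the pictures are not rectified: a ray, as slopes to the right and down, at radius r is drawn at 1 + k1 r^2 times it, then the intrinsics apply), "R" (3x3) and "t" (3): a world point X has camera coordinates R X + t. Camera axes: x right, y down, z forward; pixel columns grow to the right and rows downward; lengths in m; the calibration is good to about 2 mm. A picture is of the moment at which its call begins: read the wrist's pose just before it. camera_info takes no time and is no camera call; for the wrist camera it gives the pose at the moment of the call.
- job.sign_off(): hands the job in; it is judged then, once.
The state is a dict: "time": time; "qpos": joint angles; "joint_vel": joint speeds; "tau": joint torques, N m; "position": TCP position; "ee_rot": TCP orientation; "ft_force": force on the tool from outside, world axes, zero at the start; "moment": the same for the moment, N m; "gripper_width": opening from 0.0 (shut) to 1.0 (fully open); "gripper_force": force on a finger pad.
Only numpy, scipy, OpenCV 4.12 (cv2) and the standard library are available. Lean on these libraries where they do the work, as an engineer would, in place of code of your own. Each camera call takes 0.05 s, during which the arm holds its last target. There are 200 camera calls.

### The job

Get the pigment mortar ready for grinding: it lies slanted on the low cork ring; move it gently, without dropping it, into the legged ring stand with the wide ring, so that it sits centred in the ring with its rim level, and let go of it. Leave the other things on the table where they are.

Things in the scene. Friction and masses are not known exactly. Their poses are not given: they have to be found in the camera images.
- mortar: white porcelain pigment mortar, 0.36 to 0.56 kg, 108 mm across, 66 mm high: outside a ball of 54 mm radius, then a straight collar 12 mm high to the rim; wall 9 mm thick, hollow 36 mm deep with a flat floor. No foot; too wide to take across, its wall can be pinched from above. Origin: centre of the ball, 54 mm above its lowest point; z: its axis, out through the mouth, upward when level
- mortar_rim (a point): centre of the mortar's mouth, on its axis, level with the rim, 12 mm from the ball's centre. The mortar starts slanted about 0.65 rad, leaning any way. In a ring, friction keeps it at the slant it is left; pressing the high side of its rim down and outward with some 5 N turns it about the ball's centre
- cork_ring: squat cork ring on which the mortar starts, glued down, no legs: 102 mm across, 18 mm high, bar 18 mm thick. The mortar on it has its ball's centre 56 mm above the table. Origin under its centre, on the table
- wide_stand: ring stand with the wide ring, screwed down: round wooden base 112 mm across, 10 mm high; on three legs a level ring of 12 mm steel bar, 80 mm across from bar middle to bar middle (68 mm clear), its top 40 mm above the table. The mortar seated in it has its ball's centre 79 mm and its level rim 91 mm above the table. Origin under the base's centre
- wide_stand_centre (a point): centre of the wide ring, at the mid-height of its bar, 34 mm above the table
- narrow_stand: like the wide stand (same base, same ring height), but its ring is only 44 mm across from bar middle to bar middle (32 mm clear opening): not for this mortar. Origin under the centre of the base
- pestle: white porcelain pestle, 130 mm long, 30 mm thick, lying on the table; origin at mid-length on its underside
- palette: round green-glass paint dish, 110 mm across, 18 mm high; origin under its centre
- water_jar: open glass water jar, 72 mm across, 85 mm high; origin under its centre
- brush_mug: blue mug, 74 mm across, 95 mm high, with brushes standing up to about 225 mm; origin under its centre
- paint_bottle: yellow paint bottle, 58 mm across, 135 mm high; origin under its centre
- ink_jar: green jar, 60 mm across, 65 mm high; origin under its centre
- paint_box: flat metal box of paint pans, 95 x 200 mm, 18 mm high; origin under its centre
- pencil_tray: wooden pencil tray, 80 x 200 mm, 30 mm high; origin under its centre
Mind the look-alikes: they are no part of the job. Leave any purple or yellow look-alike of the wide_stand alone.

How it is judged:
On the way, in this order (a step that is already met when the one before it is completed fails the run):
1. the mortar is lifted off the cork ring and carried away from it (height (world z) of mortar above 0.085 m and horizontal distance between mortar and cork_ring above 0.02 m), for 0.1 s.
2. the mortar's ball sits in the wide ring (horizontal distance between mortar and wide_stand_centre below 0.005 m and z of mortar in the frame of wide_stand_centre between 0.04 and 0.05 m), for 0.2 s.
At the end, for the whole second after the job is handed in: the mortar rests in the wide ring, the centre of its ball within 5 mm of the ring's axis and 40 to 50 mm above the ring's mid-height, its axis within 0.07 rad (4 degrees) of upright, at rest and released (all of step 2 and angle between mortar's own z axis and vertical below 0.07 rad and linear speed of mortar below 0.02 m/s and angular speed of mortar below 0.15 rad/s); the robot touches nothing.
It fails at once if the mortar is dropped or thrown (faster than 0.4 m/s with no finger on it) (linear speed of mortar above 0.4 m/s and contact force between the fingers and mortar below 0.05 N).
It fails at once if the mortar is pressed or knocked against a ring or stand with more than 60 N (contact force between mortar and wide_stand above 60 N or contact force between mortar and narrow_stand above 60 N or contact force between mortar and cork_ring above 60 N).
It fails at once if another thing on the table is moved by more than 30 mm (distance of any of pestle, palette, water_jar, brush_mug, paint_bottle, ink_jar, paint_box, pencil_tray from where it was at the start of the episode above 0.03 m).
It also fails if it takes over 64 s, if anything falls off the work surface, if the arm or the gripper's body presses on something with over 40 N, if the wrist force passes 120 N, or if a joint passes its speed limit or range.

## Working session

There is one attempt and no reset: what is moved stays moved. The work goes in short steps, Python scripts to look and compute and a tool call to move; the robot and the scene stay as the last step left them, time stands still between calls to the robot, and variables do not carry over. Pictures are saved under pics/ and viewed, at most 10 in all, crops included, and the job is handed in when it is done.

Besides the shell and the picture viewer there is one more tool, called after ">>>" by a JSON object that holds its "op" and its "data". drive_tool: Moves the arm, as the interface text tells. Its arguments: {"type":"object","properties":{"twist":{"type":"array"},"linear":{"type":"array"},"hand":{"type":"array"},"newtons":{"type":"number"}},"required":["twist","linear","hand"]}

```bash
mkdir -p pics; cat > h.py <<'E'
import numpy as np, cv2
from station import arm, vision, job
from scipy.spatial.transform import Rotation as Ro
def snap(n,f):
    i=vision.camera_info(n); im=vision.snapshot(n); cv2.imwrite('pics/'+f+'.png',im); np.save('pics/'+f+'.npy',i,allow_pickle=True); return im,i
def load(f): return cv2.imread('pics/'+f+'.png'),np.load('pics/'+f+'.npy',allow_pickle=True).item()
def ray(i,u,v):
    x=np.array([(u-i['cx'])/i['fx'],(v-i['cy'])/i['fy']]); s=x.copy()
    for _ in range(20): s=x/(1+i['k1']*(s@s))
    R=np.array(i['R']); t=np.array(i['t'])
    d=R.T@np.array([s[0],s[1],1]); return -R.T@t, d/np.linalg.norm(d)
def plane(i,u,v,z):
    c,d=ray(i,u,v); return c+d*(z-c[2])/d[2]
def tri(rs):
    A=sum(np.eye(3)-np.outer(d,d) for c,d in rs); b=sum((np.eye(3)-np.outer(d,d))@c for c,d in rs)
    p=np.linalg.solve(A,b); return p,[np.linalg.norm(np.cross(p-c,d)) for c,d in rs]
def proj(i,X):
    p=np.array(i['R'])@np.array(X)+np.array(i['t']); s=p[:2]/p[2]; s=s*(1+i['k1']*(s@s))
    return np.array([s[0]*i['fx']+i['cx'],s[1]*i['fy']+i['cy']])
E
python3 - <<'E'
from h import *
a,i=snap('scene','s0'); b,j=snap('side','d0'); c,k=snap('wrist','w0')
for q in (i,j,k): print(q['fx'],q['k1'],-np.array(q['R']).T@q['t'],np.array(q['R'])[2])
print(arm.observe())
E
```

```text
485.3102857781248 0.02641820153388664 [1.69156006 0.02734701 1.03753113] [-0.76847711 -0.01237968 -0.63975751]
464.576418701727 -0.04551022426191698 [ 0.01262554 -0.7549914   0.81411377] [ 0.44065166  0.64874982 -0.62044322]
308.7736621861948 -0.06438083448133151 [0.11363091 0.66970539 0.37368386] [ 0.30534095 -0.09258684 -0.94773128]
{'time': 0.15, 'qpos': array([ 1.24511608e+00,  2.64594778e-01,  1.60506031e+00,  5.61346071e-06,
        1.27369831e+00, -3.68814002e-02]), 'joint_vel': array([ 0.00026239, -0.00351615, -0.00397969, -0.00128386, -0.00067014,
        0.00084274]), 'tau': array([ 8.87155147e-04, -5.15909886e+01, -3.67960131e+01, -1.46651860e-04,
        7.95875763e-03, -2.39445434e-06]), 'position': array([0.19206192, 0.64655547, 0.25523809]), 'ee_rot': array([-3.13983330e+00, -7.02852306e-05,  2.85279210e+00]), 'ft_force': array([-0.82902885,  0.48346979,  0.48439519]), 'moment': array([0.02832264, 0.00053367, 0.02946098]), 'gripper_force': 0.0, 'gripper_width': 1.0009636904443364}
```

View pics/s0.png

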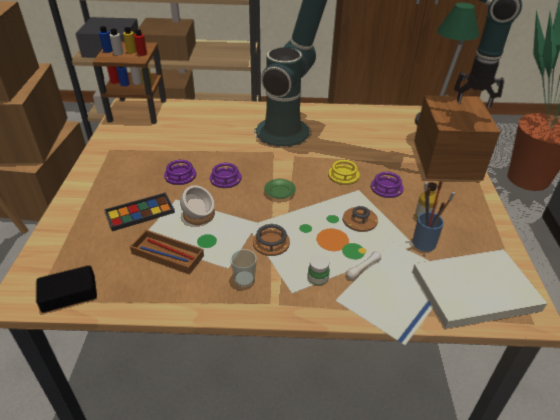

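View pics/d0.png

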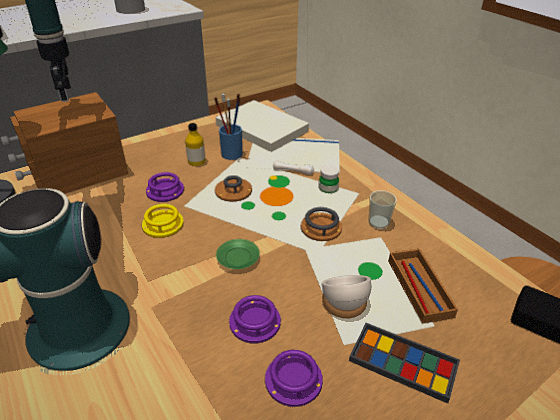

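The scene view shows the mortar at about (197,203) on its cork ring and the wide stand at about (271,238). In the side view they are at about (347,293) and (321,221). The narrow stand is at (361,216) in the scene view.

```bash
python3 - <<'E'
from h import *
a,i=load('s0'); b,j=load('d0')
print('stand ring', plane(i,271,237,.034), plane(j,321,221,.034), tri([ray(i,271,237),ray(j,321,221)]))
print('mortar', tri([ray(i,197,203),ray(j,347,293)]), plane(i,197,203,.06))
for n,u,v in (('narrow',361,214),('palette',280,189),('jar',243,270),('box',140,211),('tray',167,250),('purple',226,175)): print(n,plane(i,u,v,.02))
A=cv2.resize(a[175:265,150:300],None,fx=4,fy=4,interpolation=2)
B=cv2.resize(b[200:330,270:420],None,fx=4,fy=4,interpolation=2)[:520]
B=cv2.resize(b[195:325,295:400],None,fx=4,fy=4,interpolation=2)
cv2.imwrite('pics/cA.png',A);cv2.imwrite('pics/cB.png',B)
E
```

```text
stand ring [ 0.65178256 -0.01575355  0.034     ] [ 0.63262391 -0.02306072  0.034     ] (array([ 0.64056771, -0.01524211,  0.02415941]), [np.float64(0.0011889572201194392), np.float64(0.0011889572201192811)])
mortar (array([ 0.52026899, -0.25944983,  0.04390048]), [np.float64(0.0034716436072585724), np.float64(0.003471643607258358)]) [ 0.53670097 -0.25211812  0.06      ]
narrow [0.51889416 0.26572864 0.02      ]
palette [0.40287378 0.00372624 0.02      ]
jar [ 0.77320928 -0.08868683  0.02      ]
box [ 0.53728618 -0.43683228  0.02      ]
tray [ 0.7049672  -0.31592206  0.02      ]
purple [ 0.33318949 -0.1872724   0.02      ]
```

View pics/cA.png

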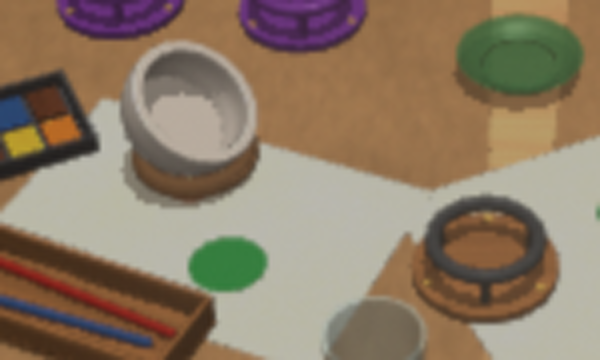

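View pics/cB.png

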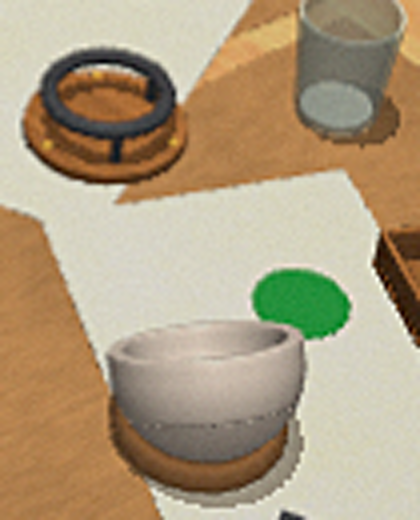

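The crops put the rim centre at scene (197.5,201.5) and side (346.5,281). The wide ring's centre is at scene (271.5,234.3) and side (322.3,218). The mouth opens towards the scene camera.

```bash
python3 - <<'E'
from h import *
a,i=load('s0'); b,j=load('d0')
print('ring', tri([ray(i,271.5,234.3),ray(j,322.3,218)]))
p,e=tri([ray(i,197.5,201.5),ray(j,346.5,281.3)]); print('rim c',p,e)
s=arm.observe(); R=Ro.from_euler('xyz',s['ee_rot']).as_matrix(); print(R)
k=np.load('pics/w0.npy',allow_pickle=True).item()
Rc=np.array(k['R']); c=-Rc.T@k['t']; print('cam in tool mm',1000*R.T@(c-s['position']),'optical axis in tool',R.T@Rc[2])
E
```

```text
ring (array([ 0.64211559, -0.01526561,  0.03531581]), [np.float64(0.0006957975216945196), np.float64(0.0006957975216946081)])
rim c [ 0.53060892 -0.24961404  0.06227698] [np.float64(0.0018971603651345582), np.float64(0.0018971603651345246)]
[[-9.58586167e-01  2.84802101e-01 -5.68443591e-04]
 [ 2.84802660e-01  9.58584721e-01 -1.66647686e-03]
 [ 7.02852305e-05 -1.75935591e-03 -9.99998450e-01]]
cam in tool mm [  81.78436368   -0.35454403 -118.43958289] optical axis in tool [-3.19131200e-01 -1.23192869e-04  9.47710537e-01]
```

>>> {"op": "drive_tool", "data": {"twist": [[0,0,0],[0,0,0],[0,0,0],[0,0,0],[0,0,0],[0,0,0],[0,0,0],[0,0,0]], "linear": [[0,0,-35],[0,0,-35],[-22.8,-31.8,0],[-22.8,-31.8,0],[-22.8,-31.8,0],[-22.8,-31.8,0],[-22.8,-31.8,0],[-22.8,-31.8,0]], "hand": [1,1,1,1,1,1,1,1]}}

```text
time: 0.82
position: [0.2691, 0.4232, 0.3259]
ee_rot: [-3.141, 0.0, 2.853]
ft_force: [0.0, 0.1, 0.0]
gripper_width: 0.997
gripper_force: 0.0
```

>>> {"op": "drive_tool", "data": {"twist": [[0,0,0],[0,0,0],[0,0,0],[0,0,0],[0,0,0],[0,0,0],[0,0,0],[0,0,0]], "linear": [[-22.8,-31.8,0],[-22.8,-31.8,0],[-22.8,-31.8,0],[-22.8,-31.8,0],[-22.8,-31.8,0],[-22.8,-31.8,0],[-22.8,-31.8,0],[-22.8,-31.8,0]], "hand": [1,1,1,1,1,1,1,1]}}

```text
time: 1.48
position: [0.3713, 0.1276, 0.3263]
ee_rot: [3.141, 0.001, 2.853]
ft_force: [1.5, 0.8, 0.1]
gripper_width: 1.001
gripper_force: 0.0
```

>>> {"op": "drive_tool", "data": {"twist": [[0,0,0],[0,0,0],[0,0,0],[0,0,0],[0,0,0],[0,0,0],[0,0,0],[0,0,0]], "linear": [[-22.8,-31.8,0],[-22.8,-31.8,0],[-22.8,-31.8,0],[-22.8,-31.8,0],[-22.8,-31.8,0],[-22.8,-31.8,0],[-22.8,-31.8,0],[-22.8,-31.8,0]], "hand": [1,1,1,1,1,1,1,1]}}

```text
time: 2.15
position: [0.4738, -0.1685, 0.3261]
ee_rot: [3.141, -0.0, 2.852]
ft_force: [1.3, 1.3, -0.1]
gripper_width: 1.003
gripper_force: 0.0
```

>>> {"op": "drive_tool", "data": {"twist": [[0,0,0],[0,0,0],[0,0,0]], "linear": [[-22.8,-31.8,0],[-22.8,-31.8,0],[0,0,0]], "hand": [1,1,1]}}

```text
time: 2.4
position: [0.5005, -0.2462, 0.325]
ee_rot: [-3.139, 0.0, 2.848]
ft_force: [1.0, -0.0, -1.2]
gripper_width: 1.002
gripper_force: 0.0
```

```bash
python3 - <<'E'
from h import *
a,i=snap('wrist','w1'); print(arm.observe()['position'])
E
```

```text
[ 0.49960681 -0.24336311  0.32504944]
```

View pics/w1.png

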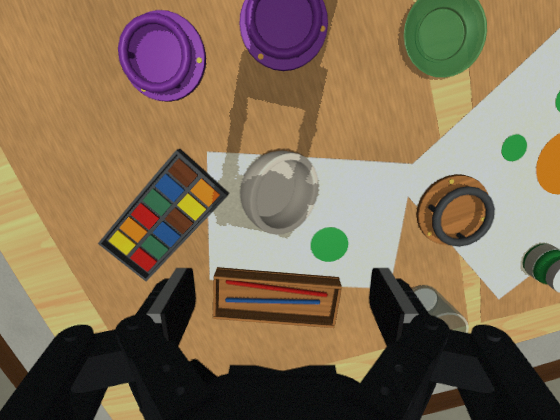

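The wrist view has the mortar at about (280,192), the wide ring at (461,214), and nothing in the way. I'll zoom in on the mortar.

```bash
python3 - <<'E'
from h import *
a,i=load('w1')
A=cv2.resize(a[140:245,225:335],None,fx=5,fy=5,interpolation=2)
A=cv2.convertScaleAbs(A,alpha=1.3,beta=-40)
cv2.imwrite('pics/cw1.png',A)
# dark ring of the stand
g=a[160:260,405:505]; m=(cv2.cvtColor(g,6)<75).astype(np.uint8)
n,l,st,_=cv2.connectedComponentsWithStats(m); k=1+np.argmax(st[1:,4])
c=max(cv2.findContours((l==k).astype(np.uint8),0,1)[0],key=len); el=cv2.fitEllipse(cv2.convexHull(c)); print(el)
u=np.array(el[0])+[405,160]
print('wide ring',plane(i,*u,.034)); s,si=load('s0'); d,di=load('d0')
print(tri([ray(i,*u),ray(si,271.5,234.3),ray(di,322.3,218)]), tri([ray(i,*u),ray(di,322.3,218)])[0])
E
```

```text
((54.18791580200195, 55.00214767456055), (58.71205139160156, 70.57185363769531), 71.9701919555664)
wide ring [ 0.63711575 -0.02205275  0.034     ]
(array([ 0.64010782, -0.01729539,  0.03349949]), [np.float64(0.0043658130883004985), np.float64(0.0025324512668472884), np.float64(0.0029393135306005945)]) [ 0.62892744 -0.03060185  0.05085433]
```

View pics/cw1.png

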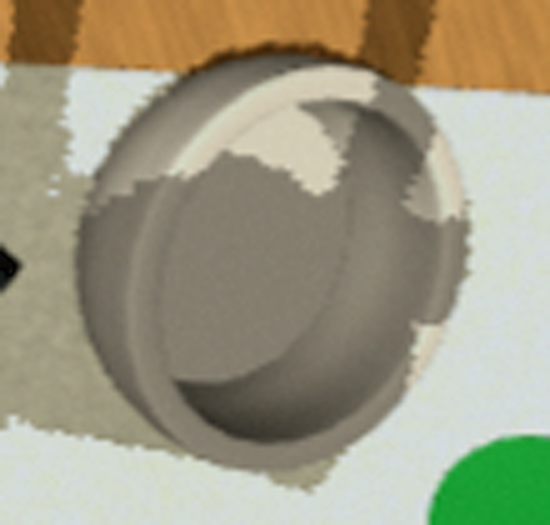

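The zoomed crop shows the rim ellipse clearly, running from (130,290) on the left to (468,220) on the right and (330,67) at the top to (270,470) at the bottom. The mouth leans towards image lower right. I'll solve the circle's pose from the ellipse cone.

```bash
cat >> h.py <<'E'
def circ(i,pts,r):
    D=np.array([np.array(i['R'])@ray(i,*p)[1] for p in pts]); D/=D[:,2:]
    (cx,cy),(w,h),an=cv2.fitEllipse((D[:,:2]*1e4).astype(np.float32)); cx,cy,w,h=np.array([cx,cy,w,h])/1e4
    t=np.radians(an); Q=np.array([[np.cos(t),np.sin(t)],[-np.sin(t),np.cos(t)]])
    M=Q.T@np.diag([4/w**2,4/h**2])@Q; c=np.array([cx,cy])
    C=np.zeros((3,3)); C[:2,:2]=M; C[:2,2]=C[2,:2]=-M@c; C[2,2]=c@M@c-1
    L,V=np.linalg.eigh(C); # one negative
    n=V[:,0]; L1,L2,L3=L[2],L[1],L[0]; e1,e2,e3=V[:,2],V[:,1],V[:,0]
    out=[]
    R=np.array(i['R']); T=np.array(i['t'])
    for s in (1,-1):
      for s3 in (1,-1):
        f=e3*s3; g=np.sqrt((L1-L2)/(L1-L3)); k=np.sqrt((L2-L3)/(L1-L3))
        N=s*g*e1+k*f; z0=r*L2/np.sqrt(-L1*L3)
        P=z0*(s*L3/L2*g*e1+L1/L2*k*f)
        if P[2]<0: P=-P
        if N@P>0: N=-N
        out.append((R.T@(P-T),R.T@N))
    return out
E
python3 - <<'E'
from h import *
a,i=load('w1')
P=np.array([(130,290),(140,370),(190,440),(270,470),(350,435),(415,370),(458,290),(468,220),(440,150),(385,85),(330,67),(240,110),(180,175),(145,230)])/5-.4+[225,140]
s,si=load('s0')
S=np.array([(185,42),(235,75),(256,120),(247,155),(215,172),(165,150),(136,115),(127,85),(145,55)])/4-.4+[150,175]
for I,pp in((i,P),(si,S)):
  for p,n in circ(I,pp,.054): print('rim',p.round(4),'n',n.round(3),'tilt',np.arccos(n[2]).round(3),'az',np.degrees(np.arctan2(n[1],n[0])).round(1),'ball',(p-.012*n).round(4))
E
```

```text
rim [ 0.5318 -0.2505  0.0524] n [0.246 0.532 0.81 ] tilt 0.626 az 65.2 ball [ 0.5288 -0.2569  0.0427]
rim [ 0.527  -0.2556  0.0515] n [-0.643 -0.419  0.641] tilt 0.875 az -146.9 ball [ 0.5347 -0.2506  0.0438]
rim [ 0.527  -0.2556  0.0515] n [-0.643 -0.419  0.641] tilt 0.875 az -146.9 ball [ 0.5347 -0.2506  0.0438]
rim [ 0.5318 -0.2505  0.0524] n [0.246 0.532 0.81 ] tilt 0.626 az 65.2 ball [ 0.5288 -0.2569  0.0427]
rim [ 0.5934 -0.2342  0.116 ] n [0.155 0.62  0.769] tilt 0.693 az 76.0 ball [ 0.5916 -0.2416  0.1067]
rim [ 0.5945 -0.2356  0.1151] n [ 0.922 -0.363  0.135] tilt 1.435 az -21.5 ball [ 0.5835 -0.2312  0.1134]
rim [ 0.5945 -0.2356  0.1151] n [ 0.922 -0.363  0.135] tilt 1.435 az -21.5 ball [ 0.5835 -0.2312  0.1134]
rim [ 0.5934 -0.2342  0.116 ] n [0.155 0.62  0.769] tilt 0.693 az 76.0 ball [ 0.5916 -0.2416  0.1067]
```

```bash
cat >> h.py <<'E'
def go(pos,R):
    s=arm.observe(); R0=Ro.from_euler('xyz',s['ee_rot']).as_matrix()
    w=Ro.from_matrix(R0.T@R).as_rotvec(degrees=True)/5
    d=np.array(pos)-s['position']
    print('t',round(s['time'],2),'twist total',w.round(2),'lin before turn',(1000*R0.T@d).round(1),'lin after turn',(1000*R.T@d).round(1))
def frame(n,y):
    z=-np.array(n)/np.linalg.norm(n); y=np.array(y)-z*(z@y); y/=np.linalg.norm(y); return np.c_[np.cross(y,z),y,z]
t,az=.64,np.radians(67)
n=np.array([np.sin(t)*np.cos(az),np.sin(t)*np.sin(az),np.cos(t)])
yl=np.array([np.cos(t)*np.cos(az),np.cos(t)*np.sin(az),-np.sin(t)])
E
python3 - <<'E'
from h import *
R=frame(n,yl); go(np.array([.529,-.2495,.0655])-.0495*yl+.06*n,R)
E
```

```text
t 2.45 twist total [7.32 0.38 1.21] lin before turn [-29.8  -1.2 181.8] lin after turn [-29.5 110.2 144.7]
```

>>> {"op": "drive_tool", "data": {"twist": [[0.915,0.05,0.15],[0.915,0.05,0.15],[0.915,0.05,0.15],[0.915,0.05,0.15],[0.915,0.05,0.15],[0.915,0.05,0.15],[0.915,0.05,0.15],[0.915,0.05,0.15]], "linear": [[0,0,0],[0,0,0],[0,0,0],[0,0,0],[0,0,0],[0,0,0],[0,0,0],[0,0,0]], "hand": [0.5,0.5,0.5,0.5,0.5,0.5,0.5,0.5]}}

```text
time: 3.12
position: [0.4992, -0.239, 0.3269]
ee_rot: [-2.499, 0.002, 2.745]
ft_force: [-0.5, -0.5, -1.0]
gripper_width: 0.497
gripper_force: 0.0
```

>>> {"op": "drive_tool", "data": {"twist": [[0,0,0],[0,0,0],[0,0,0],[0,0,0],[0,0,0],[0,0,0],[0,0,0],[0,0,0]], "linear": [[-4.2,15.7,20.7],[-4.2,15.7,20.7],[-4.2,15.7,20.7],[-4.2,15.7,20.7],[-4.2,15.7,20.7],[-4.2,15.7,20.7],[-4.2,15.7,20.7],[0,0,0]], "hand": [0.5,0.5,0.5,0.5,0.5,0.5,0.5,0.5]}}

```text
time: 3.78
position: [0.5237, -0.2483, 0.1388]
ee_rot: [-2.502, -0.009, 2.745]
ft_force: [-1.5, 1.0, -1.3]
gripper_width: 0.502
gripper_force: 0.0
```

```bash
python3 - <<'E'
from h import *
R=frame(n,yl); go(np.array([.529,-.2495,.0655])-.0495*yl+.06*n,R)
a,i=snap('wrist','w2')
E
```

```text
t 3.78 twist total [ 0.   -0.06  0.1 ] lin before turn [-5.3 -5.  -1.8] lin after turn [-5.4 -5.  -1.8]
```

View pics/w2.png

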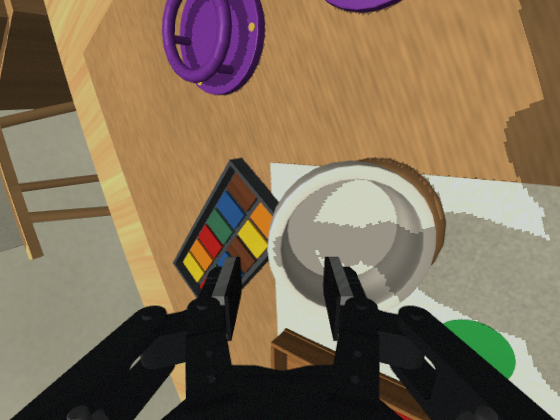

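The fingers straddle the left wall of the rim as intended. The rim ellipse runs from about x 270 to 437, so I'll zoom in to refit it.

```bash
python3 - <<'E'
from h import *
a,i=load('w2')
A=cv2.resize(a[150:325,255:455],None,fx=3.4,fy=3.4,interpolation=2)
cv2.imwrite('pics/cw2.png',cv2.convertScaleAbs(A,alpha=1.2,beta=-40))
E
```

```text
(no output)
```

View pics/cw2.png

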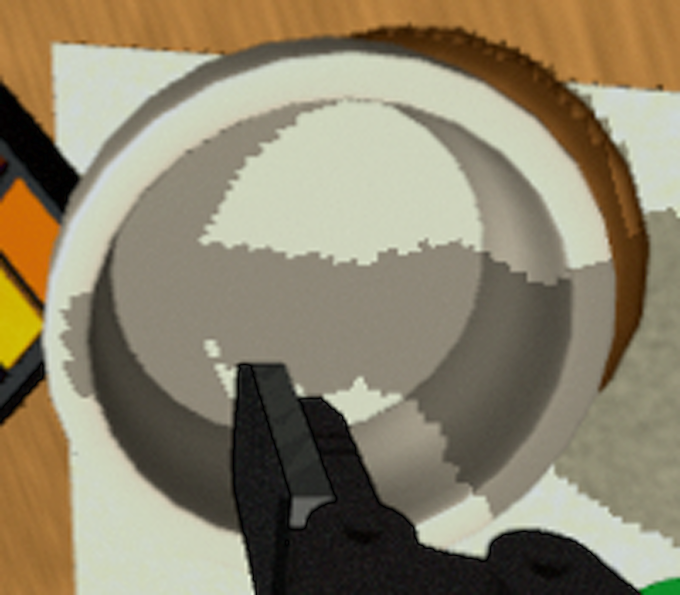

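```bash
python3 - <<'E'
from h import *
a,i=load('w2')
P=np.array([(45,340),(50,395),(64,435),(65,245),(95,192),(150,132),(220,84),(270,63),(330,51),(390,53),(450,72),(530,130),(580,190),(608,255),(615,330),(600,390),(550,465),(490,525)])/3.4-.35+[255,150]
s=arm.observe(); R0=Ro.from_euler('xyz',s['ee_rot']).as_matrix()
for p,m in circ(i,P,.054)[:2]+circ(i,P,.054)[2:3]:
  c,_=ray(i,280,210); d=p-c; q=c+d*(.0655-c[2])/d[2]
  print('rim',p.round(4),'n',m.round(3),'tilt',np.arccos(m[2]).round(3),'az',np.degrees(np.arctan2(m[1],m[0])).round(1),'at .0655',q.round(4))
_,i1=load('w1');d0,di=load('d0')
c1,_=ray(i1,280,200); r1=(c1,np.array([.5318,-.2505,.0524])-c1); r1=(c1,r1[1]/np.linalg.norm(r1[1]))
for p,m in circ(i,P,.054):
  r2=(c,(p-c)/np.linalg.norm(p-c)); print(tri([r1,r2]))
E
```

```text
rim [ 0.5286 -0.2506  0.0641] n [0.187 0.588 0.787] tilt 0.665 az 72.4 at .0655 [ 0.5281 -0.2498  0.0655]
rim [ 0.5183 -0.2543  0.0634] n [-0.607  0.301  0.735] tilt 0.745 az 153.6 at .0655 [ 0.5178 -0.2531  0.0655]
rim [ 0.5183 -0.2543  0.0634] n [-0.607  0.301  0.735] tilt 0.745 az 153.6 at .0655 [ 0.5178 -0.2531  0.0655]
(array([ 0.52799884, -0.24953155,  0.06596927]), [np.float64(5.509457252470837e-07), np.float64(5.509457252236194e-07)])
(array([ 0.52039748, -0.24847445,  0.07513202]), [np.float64(0.004856849213577773), np.float64(0.004856849213577794)])
(array([ 0.52039748, -0.24847445,  0.07513202]), [np.float64(0.004856849213577773), np.float64(0.004856849213577794)])
(array([ 0.52799884, -0.24953155,  0.06596927]), [np.float64(5.509457252470837e-07), np.float64(5.509457252236194e-07)])
```

```bash
sed -i 's/^t,az=.*/t,az=.66,np.radians(71)/' h.py; python3 - <<'E'
from h import *
R=frame(n,yl); go(np.array([.528,-.2495,.066])-.0495*yl+.06*n,R)
E
```

```text
t 3.83 twist total [ 0.22 -0.52 -0.55] lin before turn [-3.6 -2.6 -0.8] lin after turn [-3.5 -2.8 -0.6]
```

>>> {"op": "drive_tool", "data": {"twist": [[0.22,-0.52,-0.55],[0,0,0],[0,0,0],[0,0,0]], "linear": [[-3.6,-2.6,-0.8],[0,0,0],[0,0,0],[0,0,0]], "hand": [0.5,0.5,0.5,0.5]}}

```text
time: 4.17
position: [0.5305, -0.2528, 0.1484]
ee_rot: [-2.483, 0.01, 2.809]
ft_force: [0.1, -0.3, 0.7]
gripper_width: 0.499
gripper_force: 0.0
```

```bash
python3 - <<'E'
from h import *
R=frame(n,yl); go(np.array([.528,-.2495,.066])-.0495*yl-.002*n,R)
E
```

```text
t 4.17 twist total [ 0.02  0.08 -0.08] lin before turn [ 3.9  2.7 65.7] lin after turn [ 3.4  2.9 65.7]
```

>>> {"op": "drive_tool", "data": {"twist": [[0,0,0],[0,0,0],[0,0,0],[0,0,0],[0,0,0],[0,0,0],[0,0,0],[0,0,0]], "linear": [[3.6,2.7,10],[0,0,11],[0,0,11],[0,0,11],[0,0,11],[0,0,11],[0,0,0],[0,0,0]], "hand": [0.5,0.5,0.5,0.5,0.5,0.5,0.5,0.5]}}

```text
time: 4.83
position: [0.5135, -0.2881, 0.0923]
ee_rot: [-2.482, 0.005, 2.809]
ft_force: [0.8, -0.2, -0.4]
gripper_width: 0.501
gripper_force: 0.0
```

```bash
python3 - <<'E'
from h import *
R=frame(n,yl); go(np.array([.528,-.2495,.066])-.0495*yl-.002*n,R); print(arm.observe()['ft_force'])
E
```

```text
t 4.83 twist total [ 0.01  0.03 -0.04] lin before turn [-1.2 -0.8 -2.5] lin after turn [-1.2 -0.8 -2.5]
[ 0.75115159 -0.24343832 -0.373343  ]
```

>>> {"op": "drive_tool", "data": {"twist": [[0,0,0],[0,0,0],[0,0,0],[0,0,0],[0,0,0],[0,0,0],[0,0,0],[0,0,0]], "linear": [[-1,-0.8,-2],[0,0,0],[0,0,0],[0,0,0],[0,0,0],[0,0,0],[0,0,0],[0,0,0]], "hand": [0.3,0.2,0.1,0,0,0,0,0], "newtons": 60}}

```text
time: 5.5
position: [0.5175, -0.2854, 0.0968]
ee_rot: [-2.486, 0.01, 2.81]
ft_force: [0.3, 10.9, 5.6]
gripper_width: 0.096
gripper_force: 55.4
```

```bash
python3 - <<'E'
from h import *
s=arm.observe(); print(s['gripper_width'],s['gripper_force'],s['ft_force'],s['position'])
R0=Ro.from_euler('xyz',s['ee_rot']).as_matrix()
print('up 10mm in tool',10*R0.T[:,2])
print(Ro.from_matrix(R0).as_euler('xyz'))
E
```

```text
0.09558275494896273 55.387771795503795 [ 0.25191548 10.89585469  5.56155703] [ 0.51745878 -0.28539289  0.09680879]
up 10mm in tool [-0.10180222 -6.09577504 -7.92661106]
[-2.48602529  0.0101804   2.81039124]
```

>>> {"op": "drive_tool", "data": {"twist": [[0,0,0],[0,0,0],[0,0,0],[0,0,0],[0,0,0],[0,0,0],[0,0,0],[0,0,0]], "linear": [[0,-3,-4],[0,-6,-8],[0,-8,-10],[0,-8,-10],[0,-8,-10],[0,-8,-10],[0,-6,-8],[0,-3,-4]], "hand": [0,0,0,0,0,0,0,0]}}

```text
time: 6.17
position: [0.5159, -0.288, 0.1795]
ee_rot: [-2.483, 0.01, 2.81]
ft_force: [0.6, -0.2, -4.9]
gripper_width: 0.086
gripper_force: 60.0
```

```bash
python3 - <<'E'
from h import *
s=arm.observe(); print(s['gripper_width'],s['gripper_force'],s['ft_force'],s['position'],s['moment'])
n0=n
R=frame([0,0,1],[np.cos(az),np.sin(az),0]); go([.6,0,.2],R)
a,i=snap('wrist','w3')
cv2.imwrite('pics/d1.png',vision.snapshot('side'))
E
```

```text
0.08597567331436036 59.97578934591729 [ 0.61707927 -0.24336968 -4.85099197] [ 0.51590806 -0.28797009  0.17954099] [ 0.49866454 -0.19553745 -0.01602165]
t 6.17 twist total [-7.55  0.11 -0.04] lin before turn [  14.1  224.3 -199.7] lin after turn [ 14.2 299.7 -20.5]
```

View pics/w3.png

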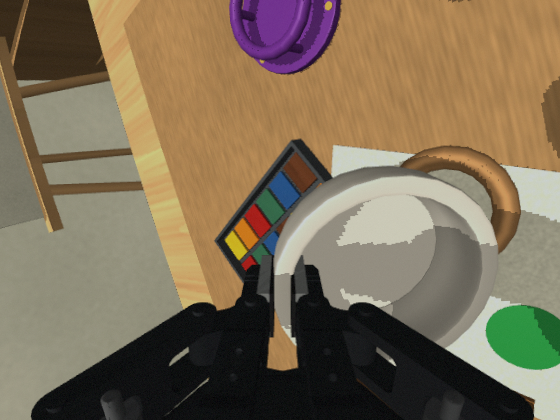

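The mortar hangs in the pinch, clear of the cork. Its rim runs from (275,270) by (380,167) to (498,260).

```bash
python3 - <<'E'
from h import *
a,i=load('w3')
P=np.array([(275,275),(282,243),(300,208),(330,182),(380,167),(425,172),(462,191),(488,222),(498,258),(490,300),(467,335),(440,352)])
s=arm.observe(); R0=Ro.from_euler('xyz',s['ee_rot']).as_matrix()
for p,m in circ(i,P,.054):
  print('rim in tool mm',(1000*R0.T@(p-s['position'])).round(1),'n in tool',(R0.T@m).round(3), 'world n',m.round(3))
# colour separation check along the rim: saturation profile
hs=cv2.cvtColor(a,40); print(hs[175,320:400:10,1],hs[150,320:400:10,1])
E
```

```text
rim in tool mm [ 1.6 49.  14. ] n in tool [ 0.082 -0.136 -0.987] world n [0.076 0.499 0.863]
rim in tool mm [12.4 44.7 21.4] n in tool [ 0.747 -0.401 -0.53 ] world n [-0.711  0.253  0.657]
rim in tool mm [12.4 44.7 21.4] n in tool [ 0.747 -0.401 -0.53 ] world n [-0.711  0.253  0.657]
rim in tool mm [ 1.6 49.  14. ] n in tool [ 0.082 -0.136 -0.987] world n [0.076 0.499 0.863]
[12 51 31 32 32 32 32 33] [133 133  13  16  16  15  50 123]
```

>>> {"op": "drive_tool", "data": {"twist": [[-0.745,0.107,-0.083],[-0.745,0.107,-0.083],[-0.745,0.107,-0.083],[-0.745,0.107,-0.083],[-0.745,0.107,-0.083],[-0.745,0.107,-0.083],[-0.745,0.107,-0.083],[-0.745,0.107,-0.083]], "linear": [[0,0,0],[0,0,0],[0,0,0],[0,0,0],[0,0,0],[0,0,0],[0,0,0],[0,0,0]], "hand": [0,0,0,0,0,0,0,0]}}

```text
time: 6.93
position: [0.5143, -0.2874, 0.1762]
ee_rot: [-3.007, -0.085, 2.835]
ft_force: [0.3, -1.0, -4.4]
gripper_width: 0.091
gripper_force: 60.0
```

```bash
python3 - <<'E'
from h import *
rs=[]
for f,(x0,x1,y0,y1),th in (('s0',(250,292,218,250),75),('d0',(300,345,200,235),75),('w1',(410,505,165,255),60)):
    a,i=load(f); g=cv2.cvtColor(a[y0:y1,x0:x1],6); m=(g<th).astype(np.uint8)
    n_,l,st,_=cv2.connectedComponentsWithStats(m); k=1+np.argmax(st[1:,4]); m=(l==k).astype(np.uint8)
    cs,h=cv2.findContours(m,cv2.RETR_CCOMP,1); hole=max([c for c,hh in zip(cs,h[0]) if hh[3]>=0],key=cv2.contourArea,default=None)
    e=cv2.fitEllipse(hole) if hole is not None else None
    print(f,st[k],e, cv2.minAreaRect(max(cs,key=len)))
    if e: u=np.array(e[0])+[x0,y0]; rs.append(ray(i,*u)); print(u,plane(i,*u,.034))
if len(rs)>1: print(tri(rs))
a,i=snap('wrist','w4'); s=arm.observe(); print(s['position'],s['ee_rot'],s['gripper_width'])
E
```

```text
s0 [  6   7  31  25 272] ((20.995948791503906, 17.2066593170166), (17.36237907409668, 20.343263626098633), 84.10950469970703) ((20.799999237060547, 18.600000381469727), (29.09295082092285, 24.033309936523438), 18.43494987487793)
[270.99594879 235.20665932] [ 0.64410858 -0.0161059   0.034     ]
d0 [  5   8  34  27 395] ((21.637435913085938, 18.547805786132812), (17.817724227905273, 22.67815589904785), 100.05274200439453) ((21.5, 21.0), (26.0, 33.0), 90.0)
[321.63743591 218.54780579] [ 0.64033383 -0.01574396  0.034     ]
w1 [ 17  21  53  59 328] None ((37.70525360107422, 42.99003982543945), (37.65047836303711, 63.62464141845703), 27.801456451416016)
(array([ 0.64167016, -0.01542239,  0.03245435]), [np.float64(0.0009568568436059357), np.float64(0.0009568568436060565)])
[ 0.51431606 -0.28914593  0.17659519] [-3.00837847 -0.08489933  2.83361943] 0.08545211502459626
```

```bash
python3 - <<'E'
from h import *
s=arm.observe(); R0=Ro.from_euler('xyz',s['ee_rot']).as_matrix(); print(R0.round(3))
tcp=np.array([.641,-.0158,0])-R0@np.array([.0016,.049,.007]); tcp[2]=.165; print(tcp); go(tcp,R0)
E
```

```text
[[-0.95   0.29  -0.12 ]
 [ 0.302  0.948 -0.101]
 [ 0.085 -0.132 -0.988]]
[ 0.62916595 -0.06202372  0.165     ]
t 6.98 twist total [0. 0. 0.] lin before turn [-41.4 250.1 -25.3] lin after turn [-41.4 250.1 -25.3]
```

>>> {"op": "drive_tool", "data": {"twist": [[0,0,0],[0,0,0],[0,0,0],[0,0,0],[0,0,0],[0,0,0],[0,0,0],[0,0,0]], "linear": [[-1,8,-0.8],[-3,16,-1.6],[-4,24,-2.4],[-4,24,-2.4],[-4,24,-2.4],[-4,24,-2.4],[-4,24,-2.4],[-4,24,-2.4]], "hand": [0,0,0,0,0,0,0,0]}}

```text
time: 7.65
position: [0.5919, -0.1326, 0.167]
ee_rot: [-3.002, -0.085, 2.835]
ft_force: [0.2, 0.2, -4.4]
gripper_width: 0.085
gripper_force: 60.2
```

>>> {"op": "drive_tool", "data": {"twist": [[0,0,0],[0,0,0],[0,0,0],[0,0,0],[0,0,0],[0,0,0],[0,0,0]], "linear": [[-4,24,-2.4],[-4,22,-2.4],[-3,18,-1.8],[-2,12,-1.2],[-1,6,-0.6],[0,0,0],[0,0,0]], "hand": [0,0,0,0,0,0,0]}}

```text
time: 8.23
position: [0.6296, -0.0606, 0.1636]
ee_rot: [-3.003, -0.084, 2.835]
ft_force: [0.4, 0.7, -4.0]
gripper_width: 0.088
gripper_force: 60.2
```

```bash
python3 - <<'E'
from h import *
w,i=snap('wrist','w5'); snap('scene','s5'); snap('side','d5'); s,si=load('s5'); d,di=load('d5')
S=[cv2.resize(w[130:380,230:530],(600,500),interpolation=2)[:,:420]]
def crop(im,I):
    u,v=proj(I,[.641,-.016,.12]).astype(int); print(u-22,v-29); return cv2.resize(im[v-29:v+29,u-30:u+30],(480,464),interpolation=2)
A=cv2.resize(w[150:370,250:530],(420,330),interpolation=2)
c1=cv2.resize(crop(s,si),(380,367)); c2=cv2.resize(crop(d,di),(380,367))
can=np.zeros((600,800,3),np.uint8); can[:315,:400]=cv2.resize(w[150:370,250:530],(400,315)); can[:315,400:720]=0
can[:300,:400]=cv2.resize(w[150:360,250:530],(400,300),interpolation=2)
u,v=proj(si,[.641,-.016,.13]).astype(int); can[:300,400:]=cv2.resize(s[v-24:v+24,u-32:u+32],(400,300),interpolation=2); print('s off',u-32,v-24)
u,v=proj(di,[.641,-.016,.13]).astype(int); can[300:,400:]=cv2.resize(d[v-24:v+24,u-32:u+32],(400,300),interpolation=2); print('d off',u-32,v-24)
can[300:,:400]=cv2.resize(w,(400,300))
cv2.imwrite('pics/m5.png',can); st=arm.observe(); print(st['position'],st['ee_rot'])
E
```

```text
249 183
302 163
s off 239 186
d off 292 165
[ 0.62967971 -0.06163357  0.16409659] [-3.00339058 -0.08353605  2.83302998]
```

View pics/m5.png

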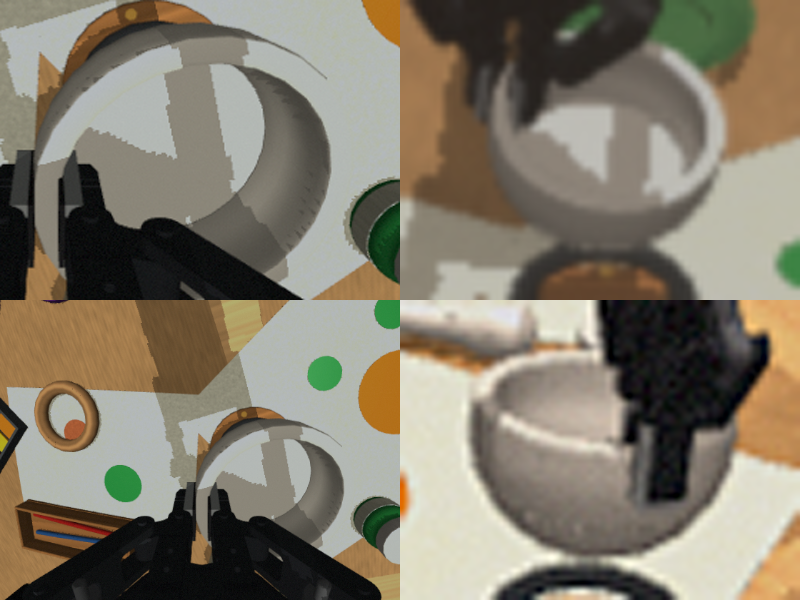

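In the montage, the mortar hangs above the wide ring. The wrist crop shows the inner rim edge from (130,85) to (330,160). The side crop's rim ellipse looks flat and the scene crop's tall, so it seems to lean towards +x. I'll put numbers on it.

```bash
python3 - <<'E'
from h import *
_,i=load('w5'); _,si=load('s5'); _,di=load('d5')
W=np.array([(130,86),(160,73),(190,66),(240,70),(270,81),(298,100),(320,128),(330,158),(324,200),(305,236),(290,257)])*.7+[250,150]
S=(np.array([(490,130),(497,100),(520,70),(640,45),(680,58),(710,80),(725,110),(727,140)])-[400,0])/6.25+[239,186]
D=(np.array([(472,393),(480,410),(500,427),(540,445),(580,453),(610,457),(478,382),(495,371),(530,357),(570,350),(600,348)])-[400,300])/6.25+[292,165]
s=arm.observe();R0=Ro.from_euler('xyz',s['ee_rot']).as_matrix()
for nm,I,P,r in(('w',i,W,.045),('s',si,S,.054),('d',di,D,.054)):
  for p,m in circ(I,P,r)[::3]+circ(I,P,r)[1:2]: print(nm,p.round(4),m.round(3))
E
```

```text
w [ 0.6418 -0.0159  0.1519] [0.132 0.066 0.989]
w [ 0.6418 -0.0159  0.1519] [0.132 0.066 0.989]
w [ 0.6311 -0.0181  0.1464] [-0.873 -0.137  0.469]
s [ 0.6434 -0.0122  0.1455] [ 0.996  0.046 -0.073]
s [ 0.6434 -0.0122  0.1455] [ 0.996  0.046 -0.073]
s [ 0.6421 -0.0123  0.1471] [ 0.09  -0.005  0.996]
d [ 0.5478 -0.1398  0.2609] [0.136 0.204 0.969]
d [ 0.5478 -0.1398  0.2609] [0.136 0.204 0.969]
d [ 0.5471 -0.1407  0.2593] [-0.509 -0.633 -0.583]
```

>>> {"op": "drive_tool", "data": {"twist": [[-0.36,-0.37,0.02],[-0.36,-0.37,0.02],[-0.36,-0.37,0.02],[0,0,0],[0,0,0],[0,0,0]], "linear": [[0,0,0],[0,0,0],[0,0,0],[0,0,0],[0,0,0],[0,0,0]], "hand": [0,0,0,0,0,0]}}

```text
time: 8.88
position: [0.63, -0.0613, 0.1643]
ee_rot: [-3.098, 0.013, 2.837]
ft_force: [-0.9, -0.2, -4.4]
gripper_width: 0.086
gripper_force: 60.5
```

```bash
cat >> h.py <<'E'
def rimfit(f,c,m,r,win=6):
    im,i=load(f); g=cv2.GaussianBlur(cv2.cvtColor(im,6).astype(np.float32),(0,0),1.0)
    B=frame(m,[0,1,0]); out=[]
    for th in np.linspace(0,2*np.pi,120,endpoint=False):
        e=np.cos(th)*B[:,0]+np.sin(th)*B[:,1]
        p=proj(i,c+r*e); q=proj(i,c+(r+.002)*e); d=(q-p)/np.linalg.norm(q-p)
        ss=np.arange(-win,win+.01,.5); uv=np.array([p+d*x for x in ss],np.float32)
        v=cv2.remap(g,uv[None,:,0],uv[None,:,1],1)[0]; gr=np.abs(np.gradient(v)); k=np.argmax(gr)
        if gr[k]>4 and v.min()>45 and 0<k<len(ss)-1: out.append(uv[k])
    P=np.array(out)
    for _ in range(4):
        res=circ(i,P,r); p0,m0=max(res,key=lambda t:t[1]@m)
        el=[]
        B0=frame(m0,[0,1,0]); cc=np.array([proj(i,p0+r*(np.cos(a)*B0[:,0]+np.sin(a)*B0[:,1])) for a in np.linspace(0,2*np.pi,400)])
        dd=np.array([np.min(np.linalg.norm(cc-x,axis=1)) for x in P]); k=dd<max(1.0,2*np.median(dd)); P=P[k]
    return p0,m0,len(P),np.median(dd)
E
python3 - <<'E'
from h import *
snap('wrist','w6'); snap('scene','s6'); snap('side','d6')
c=np.array([.644,-.014,.153])
for f,c0,m0 in (('w5',[.6418,-.0159,.1519],[.12,.06,.99]),('w6',c,[0,0,1]),('s6',c,[0,0,1]),('d6',c,[0,0,1])):
  for r in (.045,.054):
    try:
      p,m,k,e=rimfit(f,np.array(c0),np.array(m0),r); print(f,r,p.round(4),m.round(3),k,e.round(2))
    except Exception as x: print(f,r,x)
s=arm.observe(); R0=Ro.from_euler('xyz',s['ee_rot']).as_matrix(); print(R0.round(3)); go(s['position']+[-.003,-.002,-.04],R0)
E
```

```text
w5 0.045 [ 0.641  -0.0144  0.1538] [0.16  0.143 0.977] 55 0.44
w5 0.054 [ 0.6419 -0.0138  0.1545] [0.152 0.108 0.982] 24 0.67
w6 0.045 [ 0.6424 -0.0146  0.1588] [0.039 0.082 0.996] 57 0.53
w6 0.054 [ 0.6434 -0.0143  0.1578] [0.046 0.095 0.994] 43 0.6
s6 0.045 [ 0.8254 -0.0067  0.3102] [0.048 0.086 0.995] 55 0.14
s6 0.054 [ 0.7298 -0.0118  0.2313] [0.032 0.253 0.967] 50 0.66
d6 0.045 [0.6384 0.0027 0.1508] [-0.08   0.157  0.984] 30 0.29
d6 0.054 [ 0.4683 -0.2319  0.3469] [0.039 0.257 0.966] 24 0.41
[[-0.954  0.3   -0.   ]
 [ 0.299  0.953 -0.045]
 [-0.013 -0.043 -0.999]]
t 9.03 twist total [0. 0. 0.] lin before turn [ 2.8 -1.1 40.1] lin after turn [ 2.8 -1.1 40.1]
```

>>> {"op": "drive_tool", "data": {"twist": [[-0.37,-0.05,0],[-0.37,-0.05,0],[-0.36,-0.06,0],[0,0,0],[0,0,0]], "linear": [[0,0,0],[0,0,0],[0,0,0],[0,0,0],[0,0,0]], "hand": [0,0,0,0,0]}}

```text
time: 9.45
position: [0.6301, -0.061, 0.1639]
ee_rot: [3.09, 0.027, 2.837]
ft_force: [-0.0, 0.1, -4.4]
gripper_width: 0.085
gripper_force: 60.5
```

```bash
python3 - <<'E'
from h import *
snap('wrist','w7')
for r in (.045,.054):
  p,m,k,e=rimfit('w7',np.array([.643,-.014,.16]),np.array([0,0,1.]),r); print(r,p.round(4),m.round(3),k,e.round(2))
s=arm.observe(); R0=Ro.from_euler('xyz',s['ee_rot']).as_matrix(); print(s['position'],R0.round(3)); go(s['position']+np.array([.640,-.016,.105])-np.r_[p[:2],.160],R0)
E
```

```text
0.045 [ 0.6423 -0.0141  0.1637] [ 0.007 -0.     1.   ] 44 0.43
0.054 [ 0.6448 -0.0131  0.16  ] [-0.007 -0.015  1.   ] 48 0.58
[ 0.63022727 -0.06072289  0.16395805] [[-0.954  0.298  0.041]
 [ 0.299  0.953  0.041]
 [-0.027  0.052 -0.998]]
t 9.5 twist total [0. 0. 0.] lin before turn [ 5.2 -7.  54.6] lin after turn [ 5.2 -7.  54.6]
```

>>> {"op": "drive_tool", "data": {"twist": [[0,0,0],[0,0,0],[0,0,0],[0,0,0],[0,0,0],[0,0,0],[0,0,0],[0,0,0]], "linear": [[0.7,-1,9],[0.7,-1,9],[0.7,-1,9],[0.7,-1,9],[0.5,-1,9],[0.4,-0.7,9.5],[0,0,0],[0,0,0]], "hand": [0,0,0,0,0,0,0,0]}}

```text
time: 10.17
position: [0.6263, -0.0625, 0.1078]
ee_rot: [3.089, 0.025, 2.838]
ft_force: [-0.2, 1.2, -3.9]
gripper_width: 0.08
gripper_force: 60.5
```

```bash
python3 - <<'E'
from h import *
snap('wrist','w8'); snap('scene','s8'); snap('side','d8')
for r in (.045,.054):
  p,m,k,e=rimfit('w8',np.array([.640,-.016,.106]),np.array([0,0,1.]),r); print(r,p.round(4),m.round(3),k,e.round(2))
print(arm.observe()['position'])
E
```

```text
0.045 [ 0.6383 -0.0158  0.1082] [0.009 0.005 1.   ] 44 0.42
0.054 [ 0.6398 -0.0159  0.1081] [-0.031  0.041  0.999] 41 0.56
[ 0.62788926 -0.06276057  0.10998244]
```

>>> {"op": "drive_tool", "data": {"twist": [[0,0,0],[0,0,0],[0,0,0],[0,0,0],[0,0,0],[0,0,0],[0,0,0],[0,0,0]], "linear": [[0.1,-0.1,2],[0.1,-0.1,2],[0.1,-0.1,2],[0.1,-0.1,2],[0.1,-0.1,2],[0.1,-0.1,2],[0,0,0],[0,0,0]], "hand": [0,0,0,0,0,0,0,0]}}

```text
time: 10.98
position: [0.6268, -0.0625, 0.0969]
ee_rot: [3.089, 0.027, 2.838]
ft_force: [-0.9, -0.1, -3.4]
gripper_width: 0.086
gripper_force: 60.5
```

>>> {"op": "drive_tool", "data": {"twist": [[0,0,0],[0,0,0],[0,0,0],[0,0,0]], "linear": [[0,-0.1,1],[0,-0.1,1],[0,0,0],[0,0,0]], "hand": [0,0,0,0]}}

```text
time: 11.32
position: [0.627, -0.0626, 0.0952]
ee_rot: [3.089, 0.027, 2.837]
ft_force: [-0.2, 0.3, -3.5]
gripper_width: 0.086
gripper_force: 60.5
```

>>> {"op": "drive_tool", "data": {"twist": [[0,0,0],[0,0,0],[0,0,0],[0,0,0]], "linear": [[0,-0.1,1],[0,-0.1,1],[0,0,0],[0,0,0]], "hand": [0,0,0,0]}}

```text
time: 11.65
position: [0.6273, -0.0629, 0.0936]
ee_rot: [3.089, 0.028, 2.837]
ft_force: [0.3, -0.4, -1.0]
gripper_width: 0.088
gripper_force: 60.8
```

>>> {"op": "drive_tool", "data": {"twist": [[0,0,0],[0,0,0],[0,0,0]], "linear": [[0,0,1],[0,0,0],[0,0,0]], "hand": [0,0,0]}}

```text
time: 11.9
position: [0.6275, -0.0631, 0.093]
ee_rot: [3.089, 0.029, 2.838]
ft_force: [-1.7, -2.1, 2.1]
gripper_width: 0.091
gripper_force: 61.7
```

>>> {"op": "drive_tool", "data": {"twist": [[0,0,0],[0,0,0],[0,0,0],[0,0,0]], "linear": [[0.6,-1.2,0.4],[0,0,0],[0,0,0],[0,0,0]], "hand": [0,0,0,0]}}

```text
time: 12.23
position: [0.627, -0.0638, 0.0923]
ee_rot: [3.088, 0.029, 2.837]
ft_force: [0.9, -2.5, 2.1]
gripper_width: 0.085
gripper_force: 62.9
```

```bash
python3 - <<'E'
from h import *
snap('wrist','w9')
for r in (.045,.054):
  p,m,k,e=rimfit('w9',np.array([.640,-.016,.091]),np.array([0,0,1.]),r); print(r,p.round(4),m.round(3),k,e.round(2))
s=arm.observe(); print(s['position'],s['ft_force'],s['moment'])
E
```

```text
0.045 [ 0.6399 -0.0165  0.0912] [-0.013 -0.027  1.   ] 50 0.45
0.054 [ 0.6402 -0.0165  0.0924] [-0.008 -0.01   1.   ] 26 0.62
[ 0.62692897 -0.06377403  0.09234599] [ 0.75175205 -1.50282606  1.58559965] [-0.13087273 -0.15042887 -0.03371696]
```

>>> {"op": "drive_tool", "data": {"twist": [[0,0,0],[0,0,0],[0,0,0]], "linear": [[0,0,0],[0,0,0],[0,0,0]], "hand": [0,0,0], "newtons": 20}}

```text
time: 12.53
position: [0.6268, -0.0638, 0.0922]
ee_rot: [3.088, 0.029, 2.837]
ft_force: [0.8, -2.4, 3.1]
gripper_width: 0.088
gripper_force: 63.5
```

>>> {"op": "drive_tool", "data": {"twist": [[0,0,0],[0,0,0],[0,0,0],[0,0,0],[0,0,0],[0,0,0],[0,0,0],[0,0,0]], "linear": [[0,0,0],[0,0,0],[0,0,0],[0,0,0],[0,0,0],[0,0,0],[0,0,0],[0,0,0]], "hand": [0.12,0.15,0.18,0.22,0.26,0.3,0.35,0.35]}}

```text
time: 13.2
position: [0.6261, -0.0636, 0.0917]
ee_rot: [3.089, 0.027, 2.838]
ft_force: [-0.1, -0.9, 0.1]
gripper_width: 0.348
gripper_force: 0.0
```

```bash
python3 - <<'E'
from h import *
snap('wrist','w10')
for r in (.045,.054):
  p,m,k,e=rimfit('w10',np.array([.640,-.016,.091]),np.array([0,0,1.]),r); print(r,p.round(4),m.round(3),k,e.round(2))
s=arm.observe(); print(s['position'],s['ft_force'],s['moment'],s['gripper_width'])
E
```

```text
0.045 [ 0.6398 -0.0179  0.0916] [ 0.006 -0.027  1.   ] 62 0.44
0.054 [ 0.6409 -0.0172  0.0914] [ 0.009 -0.052  0.999] 37 0.58
[ 0.62613057 -0.06359395  0.09174556] [ 0.28793216 -0.32435526 -0.10530592] [-0.02054427 -0.00862922  0.00544655] 0.35492270528826525
```

>>> {"op": "drive_tool", "data": {"twist": [[0,0,0],[0,0,0],[0,0,0],[0,0,0],[0,0,0],[0,0,0],[0,0,0],[0,0,0]], "linear": [[0,0,-5],[0,0,-10],[0,0,-15],[0,0,-20],[0,0,-25],[0,0,-25],[0,0,0],[0,0,0]], "hand": [0.35,0.35,0.35,0.35,0.35,0.35,0.35,0.35]}}

```text
time: 13.92
position: [0.6238, -0.0683, 0.1953]
ee_rot: [3.088, 0.034, 2.837]
ft_force: [-0.9, -0.6, -0.2]
gripper_width: 0.348
gripper_force: 0.0
```

```bash
python3 - <<'E'
from h import *
for c in('wrist','scene','side'): snap(c,c[0]+'11')
for f in ('w11','s11'):
 for r in (.045,.054):
  p,m,k,e=rimfit(f,np.array([.640,-.017,.091]),np.array([0,0,1.]),r); print(f,r,p.round(4),m.round(3),k,e.round(2))
E
```

```text
w11 0.045 [ 0.6401 -0.0178  0.0921] [ 0.016 -0.021  1.   ] 78 0.33
w11 0.054 [ 0.6424 -0.0173  0.0859] [-0.019 -0.01   1.   ] 56 0.4
s11 0.045 [ 0.627  -0.0288  0.106 ] [-0.181  0.003  0.984] 71 0.33
s11 0.054 [0.6645 0.0119 0.0615] [-0.036 -0.025  0.999] 107 2.13
```

>>> {"op": "drive_tool", "data": {"twist": [[0,0,0],[0,0,0],[0,0,0],[0,0,0],[0,0,0],[0,0,0],[0,0,0],[0,0,0]], "linear": [[5,10,-10],[10,20,-15],[10,20,-15],[10,0,-10],[5,0,0],[0,0,0],[0,0,0],[0,0,0]], "hand": [0.35,0.35,0.35,0.35,0.35,0.35,0.35,0.35]}}

```text
time: 14.73
position: [0.596, -0.0106, 0.2417]
ee_rot: [3.089, 0.025, 2.837]
ft_force: [-0.1, -0.2, -0.1]
gripper_width: 0.348
gripper_force: 0.0
```

```bash
python3 - <<'E'
from h import *
snap('wrist','w12')
for r in (.045,.054):
  for w in (4,8):
   p,m,k,e=rimfit('w12',np.array([.640,-.0175,.091]),np.array([0,0,1.]),r,w); print(r,w,p.round(4),m.round(3),k,e.round(2))
E
```

```text
0.045 4 [ 0.6398 -0.0176  0.0916] [ 0.002 -0.022  1.   ] 67 0.28
0.045 8 [ 0.6398 -0.0176  0.0915] [-0.005 -0.021  1.   ] 51 0.26
0.054 4 [ 0.6416 -0.0177  0.0888] [ 0.012 -0.03   0.999] 65 0.33
0.054 8 [ 0.6433 -0.0184  0.0776] [ 0.091 -0.028  0.995] 43 0.32
```

>>> {"op": "drive_tool", "data": {"twist": [[0,0,0],[0,0,0],[0,0,0],[0,0,0],[0,0,0],[0,0,0],[0,0,0],[0,0,0]], "linear": [[0,10,0],[0,20,0],[0,30,0],[0,30,0],[0,20,0],[0,10,0],[0,0,0],[0,0,0]], "hand": [0.35,0.35,0.35,0.35,0.35,0.35,0.35,0.35]}}

```text
time: 15.45
position: [0.6322, 0.104, 0.2487]
ee_rot: [3.09, 0.027, 2.838]
ft_force: [-0.3, -0.4, -0.2]
gripper_width: 0.35
gripper_force: 0.0
```

```bash
python3 - <<'E'
from h import *
snap('wrist','w13')
for r in (.045,.054):
  for w in (4,8):
   p,m,k,e=rimfit('w13',np.array([.640,-.0175,.091]),np.array([0,0,1.]),r,w); print(r,w,p.round(4),m.round(3),k,e.round(2))
_,di=load('s11')
E
```

```text
0.045 4 [ 0.6399 -0.0169  0.0921] [ 0.016 -0.024  1.   ] 96 0.26
0.045 8 [ 0.6369 -0.0111  0.0954] [-0.027  0.103  0.994] 69 0.31
0.054 4 [ 0.641  -0.0185  0.0893] [ 0.016 -0.032  0.999] 59 0.34
0.054 8 [ 0.64   -0.0167  0.0861] [ 0.05  -0.16   0.986] 25 0.45
```

```bash
python3 -c "
from station import job
print(job.sign_off())"
```

```text
the job is handed in; nothing more can be done
None
```

The mortar sits released in the wide ring stand and the job is handed in (no verdict came back); wrist views put its rim about 0.03 rad off level, 92 mm above the table and within about 2 mm of the ring's estimated centre.

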